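# Open the bayonet cover of the bench fume filter and take out the spent cartridge

### The arm

A 6-joint arm with a two-finger parallel gripper is mounted at the origin on a cart in front of the work surface, level with it; the furniture and walls round the work are solid. World frame = base frame: x ahead of the robot, y to its left, z up, the work surface at z = 0. Lengths are in mm, angles in rad, forces in N, time in s.
With the tool pointing down it reaches from about 250 to 775 mm from the base axis. Payload 4 kg.
Tool frame: the origin (TCP) lies on the centre line of the jaws, within the pads' length; the fingertips stand tips_ahead ahead of it and the grasp point (between the pads) is the TCP (tips_ahead is the distance from the TCP to the fingertips, in mm); z points along the fingers, y is the line along which they close (so a half turn about z gives the same grasp; the last joint's range is limited). The gripper opens to 94 mm and grips with 3 to 60 N. Pads are 16 mm wide; open, the fingers measure 119 mm over their backs; the gripper's body (75 mm by 177 mm) begins 78 mm behind the grasp point.
Start: joints at [-0.103, 0.087, 1.371, -0, 1.684, -0.103], TCP at [550.017, -0.006, 224.506] pointing down, gripper open.
Joint ranges: [-3.1, 3.1], [-0.76, 2.03], [0.27, 2.55], [-1.08, 4.22], [0.17, 2.65], [-2.57, 2.57]. Speed limits (rad/s): [2.79, 2.79, 3.14, 3.14, 3.14, 3.14].

### API

Orientations are given as a unit quaternion [w, x, y, z].
In Python, from bench import * gives the robot as it stands.
- The arm moves only by the shell command python3 -m handwheel 'ROWS' [OPENING]. ROWS is a JSON object of lists of equal length, an entry for each row: "xyz": the shift along the tool's x, y, z in mm, a list of three; "turn": the turn about the tool's z in degrees. In form: {"xyz": [[dx, dy, dz], ...], "turn": [turn, ...]}. A call has 1 to 5 rows; each row shifts and turns the commanded pose from where the row before left it, along the tool's axes as they then stand; what a row does not reach is not made up. A row lasts 1/12 s, in which the tool goes at most 41.7 mm and 7.16 degrees, less where a joint would pass 70% of its speed; a pose out of reach is approached as far as the arm can. A call with a gripper value outside its range is refused whole. OPENING is the opening, from 0 (shut) to 1 (fully open), set as the call begins (- or left out, the last holds). The fingers move at their own pace and stop on an object; the grip force is fixed at half the most. Time passes only in rows, so rows that do not move let the fingers close. It gives the time, the measured TCP pose, the force, the opening and the grip force at its end, in the units of the state.
- get_state(): the state, without advancing time (a new reading comes with each control period).
- capture(name): name is "scene" or "side" or "wrist"; returns the picture (384x512x3 uint8, red, green, blue); there is no depth.
- get_calibration(name): a dict with "fx", "fy", "cx", "cy" (pixels), "dist" ([k1, k2, p1, p2, k3] as OpenCV has them; the pictures are not rectified), "position" and "orientation" of the camera in the world; the wrist camera has in their place "T_tool_cam" (4x4, takes a point from camera to tool coordinates, whose origin is the TCP and whose axes are the flange's). Camera axes: x right, y up, looking along -z (the intrinsics and any distortion apply to the point x, -y, -z); pixel columns grow to the right and rows downward; lengths in mm; the calibration is good to about 2 mm. A picture is of the moment at which its call begins: read the wrist's pose just before it. get_calibration takes no time and is no camera call.
- job_done(): hands the job in; it is judged then, once.
Trained networks look in the newest picture that a camera, given by its name, has taken for a name from the list of things; names that differ only in an ending like _2 or _b are one class to them, and where a whole thing is asked for, a point or a joint stands for the part that bears it (a point fixed in the world has none). Each returns a list of dicts, best first, with "confidence" (0 to 1); they miss things now and then, are a little off and sometimes report something else, mostly with a low value. They report only what shows in the picture. A call takes as long as a camera call.
- regions_of(camera, target): "mask" (384x512 bool, what is visible of it).
- landmark_of(camera, target): "at" ([x, y, z] in mm, in the coordinates of the camera as it stood for that picture, good to about 4 mm: a listed point, or the origin of a listed thing).
The state is a dict: "clock": time; "joint_pos": joint angles; "joint_velocities": joint speeds; "joint_torque": joint torques, N m; "eef_pos": TCP position; "orientation": TCP orientation; "force": force on the tool from outside, world axes, zero at the start; "ft_torque": the same for the moment, N m; "opening": opening from 0.0 (shut) to 1.0 (fully open); "grip_force": force on a finger pad.
Only numpy, scipy, OpenCV 4.12 (cv2) and the standard library are available. Lean on these libraries where they do the work, as an engineer would, in place of code of your own. Each camera call takes 0.05 s, during which the arm holds its last target. There are 200 camera calls.

### The job

The bench fume filter's cartridge is spent: turn the cover's orange grip counter-clockwise (seen from above) about a quarter turn until it unlocks, without wrenching it, lift the cover off and lay it grip-up on the teal mat. Then lift the cartridge out by its yellow rib and stand it in the low open cardboard carton behind the radio controller, keeping it upright all the way so that no dust spills. Set both parts down, do not drop them, and leave the multimeter and the red screwdriver where they are.

Things in the scene. Friction and masses are not known exactly. Their poses are not given: they have to be found in the camera images.
- housing: round light-grey bench fume filter with a bayonet collar, fixed, 136.5 mm high; plinth 144 mm, chamber 132 mm, black collar 137 mm in diameter; black spigot on its +x side to 84 mm from the axis at z 62 to 110 mm. Origin: centre of its underside; z is the axis of chamber, collar and cover. +x points to the green dot on the collar (unlocked); a red dot 80 degrees clockwise of it marks locked
- collar_seat (a point): centre of the seat under the cover, 125 mm above the bench, axes as the housing. The collar's inward lips (z 132.5 to 136.5 mm, inner radius 54 mm) hold the cover's lugs down, save at two notches 40 degrees wide, on the housing's +x and -x sides. A sprung gasket ring pushes the cover up against the lips with about 3 N; the freed cover rises 3 mm
- cover_grip (a point): bayonet cover, 150 g: grey disc 104 mm wide, 5 mm thick, two opposite lugs (23 mm wide, out to 60 mm from the centre) and an orange upright grip bar 80 x 14 x 36 mm (long, thick, high) on top. Point: on the cover's axis in the bar, 26 mm above the disc, 10 mm under its top, 31 mm above the underside; 158.5 mm above the bench when locked. x along the bar and through the lugs, y across it, z up
- cover_axis (a point): centre of the cover's underside, same axes as cover_grip. Locked at the start: its x is 70 to 79 degrees clockwise (from above) of the housing's x. Counter-clockwise, against about 0.2 N m of friction, it comes free when its x is within 8 degrees of the housing's x (0: lugs mid-notch). Hard stops end the turn at +8.5 and -80.5 degrees. Let go part-way it stays; fits either way round
- cartridge_grip (a point): spent cartridge, 120 g, loose on the chamber floor (45 mm above the bench, chamber radius 45 mm): pleated cylinder 82 mm wide, 38 mm high, with an upright yellow rib 50 x 12 x 34 mm (long, thick, high) on top. Point: on its axis in the rib, 24 mm above the cylinder, 10 mm below the rib's top, 62 mm above the underside. x along the rib, y across it, z up. It must rise 95 mm to clear the collar
- mat: teal mat for the cover, 150 x 160 x 3 mm (x, y, z), lying flat, fixed and empty. Origin: centre of its underside. Laid on it, the cover's grip point is 34 mm above the bench
- carton: low open cardboard carton, behind the radio controller, for the spent cartridge, 136 x 136 mm outside, walls 3 mm and 50 mm high, floor 3 mm, fixed and empty, with four short flaps folded down outside (to 86 mm from the centre). Origin: centre of its underside. Standing in it, the cartridge's grip point is 65 mm above the bench
- multimeter: bystander: multimeter in a yellow holster, 142 x 72 x 46 mm, on the left of the bench; not to be moved
- screwdriver_red: bystander: red screwdriver, 158 mm long, at the right of the radio controller; not to be moved
- blue_case: big blue case with a grey top at the back of the bench behind the fume filter, fixed obstacle, 426 x 536 x 255 mm (x, y, z). Origin: near the centre of its underside; its front face is 213 mm towards the robot from it and its right-hand side 267 mm to the right
- radio_controller: radio controller, fixed obstacle, about 180 x 200 x 90 mm, right of the mat and in front of the carton; origin: centre of its underside; leave it alone

How it is judged (in metres and radians):
On the way, in this order (a step that is already met when the one before it is completed fails the run):
1. the cover is turned to the unlocked position while it sits in the collar (angle between the x axis of cover_grip and the x axis of housing, either way round below 0.17 rad and horizontal distance between cover_grip and housing below 0.01 m and z of cover_grip in the frame of housing below 0.175 m), for 0.05 s.
2. the cover is lifted clear of the collar (z of cover_grip in the frame of housing above 0.19 m), for 0.05 s.
3. the cover lies on the mat and the cartridge is lifted out of the chamber (height (world z) of cover_grip below 0.045 m and height (world z) of cartridge_grip above 0.17 m), for 0.05 s.
At the end, for the whole second after the job is handed in: The cover lies flat on the mat (within 0.1 rad), grip up, its centre within 60 mm (mat x) and 65 mm (mat y) of the mat's middle; the cartridge stands upright (within 0.15 rad) on the carton's floor inside its walls; both are released and at rest (z of cover_grip in the frame of mat between 0.028 and 0.041 m and x of cover_grip in the frame of mat between -0.06 and 0.06 m and y of cover_grip in the frame of mat between -0.065 and 0.065 m and angle between cover_grip's own z axis and vertical below 0.1 rad and z of cartridge_grip in the frame of carton between 0.055 and 0.072 m and x of cartridge_grip in the frame of carton between -0.04 and 0.04 m and y of cartridge_grip in the frame of carton between -0.04 and 0.04 m and angle between cartridge_grip's own z axis and vertical below 0.15 rad and linear speed of each of cover, cartridge below 0.02 m/s); the robot touches nothing.
It fails at once if the cover is wrenched against its housing (over 60 N) (contact force between cover and housing above 60 N).
It fails at once if the cartridge is tipped (over 0.5 rad) (angle between cartridge_grip's own z axis and vertical above 0.5 rad).
It fails at once if the cover or the cartridge is dropped (falls freely at over 0.7 m/s) ((linear speed of cover above 0.7 m/s and contact force between the fingers and cover below 0.1 N) or (linear speed of cartridge above 0.7 m/s and contact force between the fingers and cartridge below 0.1 N)).
It fails at once if the multimeter or the red screwdriver is moved (over 30 mm) (distance of any of multimeter, screwdriver_red from where it was at the start of the episode above 0.03 m).
It also fails if it takes over 72 s, if anything falls off the work surface, if the arm or the gripper's body presses on something with over 40 N, if the wrist force passes 120 N, or if a joint passes its speed limit or range.

## Working session

There is one attempt and no reset: what is moved stays moved. The work goes in short steps, Python scripts to look and compute and a shell command to move; the robot and the scene stay as the last step left them, time stands still between calls to the robot, and variables do not carry over. Pictures are saved under pics/ and viewed, at most 10 in all, crops included, and the job is handed in when it is done.

```bash
ls; mkdir -p pics
cat > h.py <<'E'
from bench import *
import numpy as np, cv2
from scipy.spatial.transform import Rotation as R
def rot(q): return R.from_quat([q[1],q[2],q[3],q[0]])
def cam(name, st=None):
    c=get_calibration(name)
    if "T_tool_cam" in c:
        st=st or get_state(); T=np.eye(4); T[:3,:3]=rot(st["orientation"]).as_matrix(); T[:3,3]=st["eef_pos"]
        T=T@np.array(c["T_tool_cam"])
    else:
        T=np.eye(4); T[:3,:3]=rot(c["orientation"]).as_matrix(); T[:3,3]=c["position"]
    return c,T
def world(name,p,T): return T[:3,:3]@np.array(p)+T[:3,3]
def K(c): return np.array([[c["fx"],0,c["cx"]],[0,c["fy"],c["cy"]],[0,0,1]]),np.array(c["dist"])
def atz(c,T,uv,z):
    k,d=K(c); n=cv2.undistortPoints(np.array(uv,float).reshape(-1,1,2),k,d)[:,0]
    r=np.c_[n[:,0],-n[:,1],-np.ones(len(n))]@T[:3,:3].T
    return T[:3,3]+r*((z-T[2,3])/r[:,2])[:,None]
def proj(c,T,P):
    k,d=K(c); p=(np.atleast_2d(P)-T[:3,3])@T[:3,:3]; p=p*[1,-1,-1]
    return cv2.projectPoints(p,np.zeros(3),np.zeros(3),k,d)[0][:,0]
E
python3 - <<'E'
from h import *
ims=[]
for n in ["scene","side","wrist"]:
    st=get_state(); im=capture(n); ims.append(im); c,T=cam(n,st)
    print(n,T[:3,3].round(),(-T[:3,2]).round(2))
    cv2.imwrite(f"pics/{n}0.png",im[:,:,::-1])
    for t in ["housing","collar_seat","cover_grip","cover_axis","mat","carton","multimeter","screwdriver_red","blue_case","radio_controller"]:
        l=landmark_of(n,t)
        print(" ",t,[(world(n,d["at"],T).round(1).tolist(),round(d["confidence"],2)) for d in l[:2]])
big=np.hstack([cv2.resize(ims[0],(400,300)),cv2.resize(ims[1],(400,300))])
big=np.vstack([big,np.hstack([cv2.resize(ims[2],(400,300)),np.zeros((300,400,3),np.uint8)])])
cv2.imwrite("pics/all0.png",big[:,:,::-1])
print(get_state())
E
```

```text
pics
scene [-406.  852.  871.] [ 0.66 -0.55 -0.51]
  housing [([434.1, 204.9, 122.4], 0.67), ([428.4, 207.6, -0.2], 0.56)]
  collar_seat [([432.6, 206.2, 128.7], 0.88)]
  cover_grip [([431.7, 203.1, 156.8], 0.62)]
  cover_axis [([431.4, 203.7, 127.5], 0.62)]
  mat [([444.5, -38.8, 2.8], 0.66)]
  carton [([662.4, -183.1, 1.0], 0.65)]
  multimeter [([440.0, 465.3, 1.3], 0.82), ([435.5, 200.6, 125.0], 0.57)]
  screwdriver_red [([445.6, -40.2, 2.4], 0.19)]
  blue_case []
  radio_controller [([441.7, 466.9, -1.8], 0.16)]
side [  25. -750.  476.] [ 0.54  0.77 -0.34]
  housing [([433.5, 206.1, 3.3], 0.83)]
  collar_seat [([434.8, 207.6, 126.3], 0.68)]
  cover_grip [([435.3, 207.3, 160.6], 0.6)]
  cover_axis [([434.4, 206.7, 128.0], 0.96)]
  mat [([450.6, -38.6, 0.6], 0.81)]
  carton [([665.5, -186.7, -0.2], 0.61)]
  multimeter [([440.6, 467.8, 4.5], 0.54), ([404.7, -353.4, -0.4], 0.44)]
  screwdriver_red [([404.0, -355.5, -1.7], 0.79), ([664.3, -185.6, -2.3], 0.48)]
  blue_case []
  radio_controller []
wrist [550.  84. 385.] [ 0.   -0.29 -0.96]
  housing [([431.9, 210.9, 1.3], 0.71)]
  coll
[... 300 characters left out ...]
oint_pos': array([-1.03083462e-01,  8.72107397e-02,  1.37069985e+00,  1.35345382e-05,
        1.68358363e+00, -1.03137882e-01]), 'joint_velocities': array([-0.00087071,  0.00068934, -0.00078427, -0.00041334,  0.00226551,
       -0.00147867]), 'joint_torque': array([ 3.36844378e-04, -3.40025747e+01, -3.02587724e+01,  7.17589958e-02,
        2.38031783e-02, -2.49976586e-05]), 'eef_pos': array([5.50023385e+02, 6.54129543e-03, 2.24500076e+02]), 'orientation': array([3.39572327e-05, 7.07087001e-01, 7.07126559e-01, 3.62523859e-05]), 'force': array([-0.46877381,  0.17580876, -0.20692295]), 'ft_torque': array([-0.03682544,  0.05843866, -0.03480718]), 'grip_force': 0.0, 'opening': 1.0017510383508759}
```

View pics/all0.png

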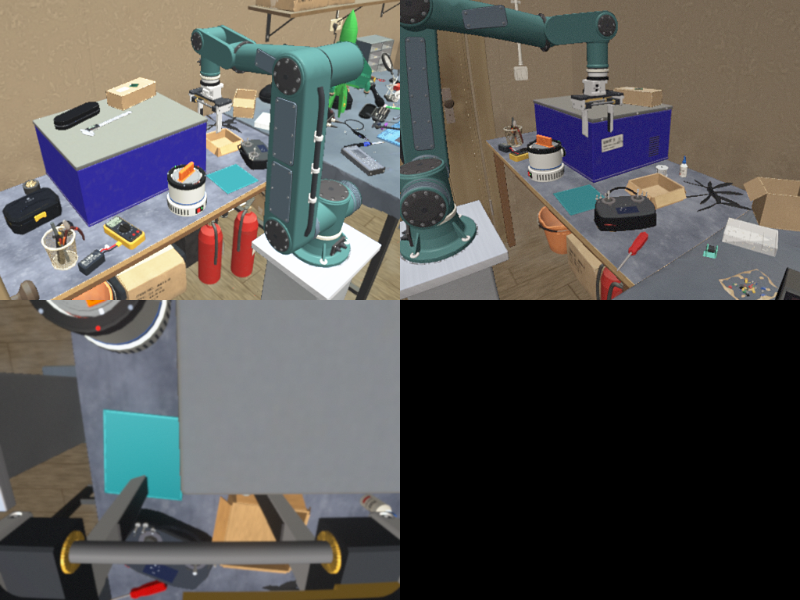

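Run:
```python
from h import *
st=get_state()
c,T=cam("wrist",st)
# case edges: full-res wrist pixels = composite*1.28
print("case front(z255)",atz(c,T,[[230,20],[232,150],[233,240]],255).round())
print("case right",atz(c,T,[[240,247],[380,247]],255).round())
out=[]
for n in ["scene","side"]:
    c,T=cam(n); im=cv2.imread(f"pics/{n}0.png")
    u=proj(c,T,[433.5,206.5,140])[0]; x,y=u.astype(int); print(n,x,y)
    x0,y0=x-40,y-40
    out.append(cv2.resize(im[y0:y0+80,x0:x0+80],(400,400),interpolation=cv2.INTER_CUBIC)); print("crop origin",x0,y0,"scale5")
    im2=im[:,:,::-1].astype(int); m=(im2[...,0]>190)&(im2[...,1]>70)&(im2[...,1]<160)&(im2[...,2]<90)
    mm=np.zeros_like(m); mm[y0:y0+80,x0:x0+80]=m[y0:y0+80,x0:x0+80]
    ys,xs=np.where(mm); print(len(xs),xs.min(),xs.max(),ys.min(),ys.max())
    cnt=max(cv2.findContours(mm.astype(np.uint8),0,1)[0],key=cv2.contourArea)
    h=cv2.approxPolyDP(cv2.convexHull(cnt),1.5,True)[:,0]; print(h.tolist())
    print(atz(c,T,h,168.5).round(1).tolist())
cv2.imwrite("pics/h0.png",np.hstack(out))
```

```text
case front(z255) [[540. 120. 255.]
 [539.  67. 255.]
 [538.  22. 255.]]
case right [[542.  18. 255.]
 [614.  17. 255.]]
scene 237 221
crop origin 197 181 scale5
187 229 253 209 230
[[247, 209], [247, 218], [233, 230], [229, 230], [229, 221]]
[[431.4, 175.5, 168.5], [397.3, 203.1, 168.5], [377.7, 265.3, 168.5], [384.2, 273.3, 168.5], [416.6, 248.7, 168.5]]
side 183 183
crop origin 143 143 scale5
81 144 195 172 192
[[192, 177], [175, 175], [175, 173]]
[[445.1, 167.0, 168.5], [411.9, 217.4, 168.5], [420.6, 237.6, 168.5]]
```

View pics/h0.png

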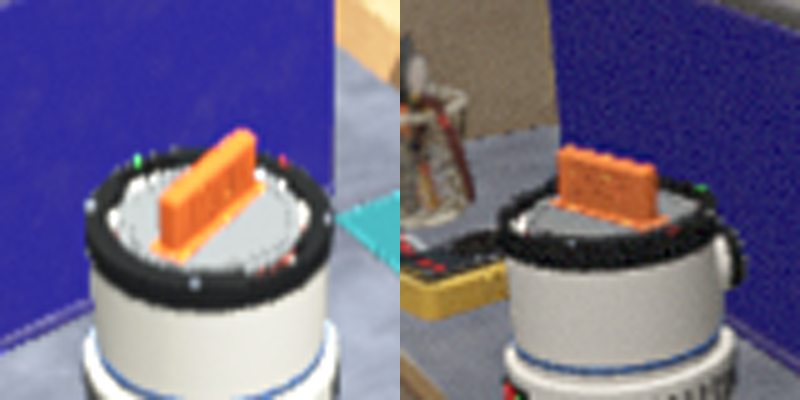

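```bash
python3 -m handwheel '{"xyz":[[0,-38,-15],[0,-38,-15],[30,-38,-15],[40,0,-15],[40,0,-15]],"turn":[0,0,0,0,0]}'; python3 -m handwheel '{"xyz":[[40,0,0],[40,0,0],[16,-2,0],[0,0,0],[0,0,0]],"turn":[0,0,0,0,0]}'
python3 - <<'E'
from h import *
c,T=cam("scene")
g=atz(c,T,[[224.4,213],[253.4,213]],136.5); print("dots",g.round(1))
b=atz(c,T,[[229.5,220],[247,208]],168.5); print("bar",b.round(1),np.degrees(np.arctan2(*(b[1]-b[0])[[1,0]])))
st=get_state(); im=capture("wrist"); c,T=cam("wrist",st); cv2.imwrite("pics/w1.png",im[:,:,::-1]); print(st["eef_pos"],st["clock"])
for t in ["housing","collar_seat","cover_grip","cover_axis"]:
    print(t,[(world("wrist",d["at"],T).round(1).tolist(),round(d["confidence"],2)) for d in landmark_of("wrist",t)[:2]])
print(proj(c,T,[[433.5,206.5,168.5],[433.5,206.5,136.5]]))
E
```

```text
clock: 2.07
eef_pos: [441.1, 102.8, 297.1]
orientation: [0.001, 0.708, 0.706, 0.001]
force: [0.5, -0.2, 0.3]
opening: 0.998
grip_force: 0.0
clock: 2.48
eef_pos: [440.5, 199.2, 295.9]
orientation: [0.0, 0.706, 0.708, -0.0]
force: [-0.1, -0.2, -0.0]
opening: 1.002
grip_force: 0.0
dots [[494.  207.2 136.5]
 [441.9 143.7 136.5]]
bar [[419.4 244.8 168.5]
 [435.3 172.3 168.5]] -77.67083057010207
[440.54576274 199.15339482 295.93189829] 2.4833
housing []
collar_seat []
cover_grip [([433.7, 202.8, 165.0], 0.74)]
cover_axis [([433.5, 205.5, 128.0], 0.98)]
[[249.53593605 186.01591175]
 [250.18849048 178.86883664]]
```

View pics/w1.png

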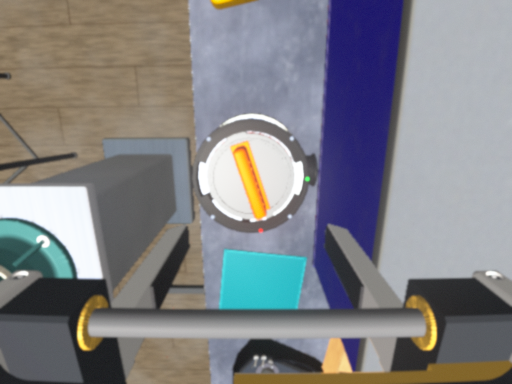

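Run:
```python
from h import *
st=get_state(); c,T=cam("wrist",st); im=cv2.imread("pics/w1.png")[:,:,::-1].astype(int)
r,g,b=im[...,0],im[...,1],im[...,2]
def cen(m): 
    ys,xs=np.where(m); return xs.mean(),ys.mean(),len(xs)
win=np.zeros(r.shape,bool); win[120:240,190:325]=1
G=cen(win&(g>r+50)&(g>b+50)); Rd=cen(win&(r>g+80)&(abs(g-b)<40)); print(G,Rd)
d=atz(c,T,[G[:2],Rd[:2]],136.5); print(d.round(1))
m=(win&(r>200)&(g>90)&(g<190)&(b<110)).astype(np.uint8)
rr=cv2.minAreaRect(max(cv2.findContours(m,0,1)[0],key=cv2.contourArea)); print(rr)
bx=cv2.boxPoints(rr); P=atz(c,T,bx,168.5); print(P.round(1), P.mean(0))
e=max([P[1]-P[0],P[2]-P[1]],key=np.linalg.norm); print(np.linalg.norm(e),np.degrees(np.arctan2(e[1],e[0])))
# plane-angle of grip from bar's lit top
k=(win&(r<75)&(g<75)&(b<75)).astype(np.uint8)
cn=max(cv2.findContours(k,0,1)[0],key=cv2.contourArea); W=atz(c,T,cn[:,0],136.5)[:,:2].astype(np.float32)
print("collar",cv2.minEnclosingCircle(W))
```

```text
(np.float64(307.0), np.float64(178.29166666666666), 24) (np.float64(255.95833333333334), np.float64(209.33333333333334), 24)
[[500.1 205.4 136.5]
 [440.7 167.3 136.5]]
((250.4508056640625, 180.69387817382812), (73.71965026855469, 14.588614463806152), 70.55996704101562)
[[416.  244.4 168.5]
 [430.  249.2 168.5]
 [455.5 174.5 168.5]
 [440.6 168.9 168.5]] [435.53851374 209.25687417 168.5       ]
78.95317069756385 -71.13839853830262
collar ((503.8042907714844, 226.91481018066406), 5.908984184265137)
```

```bash
python3 -m handwheel '{"xyz":[[7.6,-6.3,20],[0,0,20],[0,0,20],[0,0,20],[0,0,0]],"turn":[0,-6.2,-6.2,-6.1,0]}'
python3 - <<'E'
from h import *
st=get_state();M=rot(st["orientation"]).as_matrix();print(st["eef_pos"],np.degrees(np.arctan2(M[1,1],M[0,1])),M[:,2])
im=capture("wrist"); c,T=cam("wrist",st); cv2.imwrite("pics/w2.png",im[:,:,::-1])
for t in ["collar_seat","cover_grip","cover_axis"]:
    print(t,[(world("wrist",d["at"],T).round(1).tolist(),round(d["confidence"],2)) for d in landmark_of("wrist",t)[:2]])
im=im.astype(int);r,g,b=im[...,0],im[...,1],im[...,2]
m=((r>200)&(g>90)&(g<190)&(b<110)).astype(np.uint8); m[260:]=0
rr=cv2.minAreaRect(max(cv2.findContours(m,0,1)[0],key=cv2.contourArea)); P=atz(c,T,cv2.boxPoints(rr),168.5); print(rr,P.round(1),P.mean(0))
print(proj(c,T,st["eef_pos"]+np.array([0,0,-30])))
E
```

```text
clock: 3.15
eef_pos: [432.5, 204.6, 211.6]
orientation: [-0.002, 0.584, 0.812, -0.003]
force: [-0.6, -0.2, -0.0]
opening: 1.001
grip_force: 0.0
[432.49854182 204.57461256 211.57541791] 18.49581975935718 [-0.00778755 -0.00290126 -0.99996547]
collar_seat []
cover_grip [([434.3, 205.9, 164.8], 0.69)]
cover_axis [([433.9, 205.1, 127.3], 0.91)]
((259.0, 211.0), (96.0, 22.0), 90.0) [[411.7 247.3 168.5]
 [426.9 252.4 168.5]
 [452.7 178.6 168.5]
 [435.9 172.9 168.5]] [431.78096705 212.82304656 168.5       ]
[[256.32377458 230.19491387]]
```

View pics/w2.png

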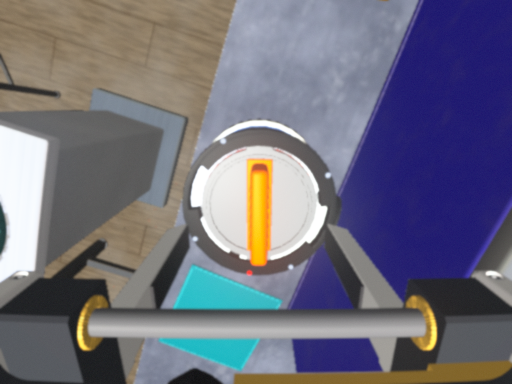

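```bash
python3 -m handwheel '{"xyz":[[1.2,1.8,20],[0,0,20],[0,0,13],[0,0,0]],"turn":[0,0,0,0]}'; python3 -m handwheel '{"xyz":[[0,0,0],[0,0,0],[0,0,0],[0,0,0],[0,0,0]],"turn":[0,0,0,0,0]}' 0; python3 -m handwheel '{"xyz":[[0,0,0],[0,0,0],[0,0,0],[0,0,0],[0,0,0]],"turn":[0,0,0,0,0]}'
```

```text
clock: 3.68
eef_pos: [435.0, 207.6, 161.6]
orientation: [-0.001, 0.585, 0.811, -0.001]
force: [-0.5, -0.8, -0.7]
opening: 0.998
grip_force: 0.0
clock: 4.1
eef_pos: [436.3, 208.2, 164.2]
orientation: [0.001, 0.584, 0.812, 0.001]
force: [0.3, -0.3, -0.0]
opening: 0.678
grip_force: 0.0
clock: 4.52
eef_pos: [435.8, 207.9, 163.0]
orientation: [-0.0, 0.584, 0.812, -0.0]
force: [0.7, -0.2, -0.2]
opening: 0.33
grip_force: 0.0
```

```bash
python3 -m handwheel '{"xyz":[[-0.8,-2.2,4],[0,0,0],[0,0,0],[0,0,0],[0,0,0]],"turn":[0,0,0,0,0]}' 0; python3 -m handwheel '{"xyz":[[0,0,0],[0,0,0],[0,0,0],[0,0,0],[0,0,0]],"turn":[0,0,0,0,0]}'
```

```text
clock: 4.93
eef_pos: [433.4, 206.3, 158.4]
orientation: [-0.0, 0.584, 0.811, -0.001]
force: [-0.9, -0.0, -2.4]
opening: 0.146
grip_force: 30.0
clock: 5.35
eef_pos: [433.4, 206.3, 158.4]
orientation: [-0.0, 0.584, 0.812, -0.001]
force: [-1.4, -0.9, -5.3]
opening: 0.149
grip_force: 30.0
```

```bash
python3 -m handwheel '{"xyz":[[0,0,0],[0,0,0],[0,0,0],[0,0,0],[0,0,0]],"turn":[-2,-3,-3,-2,0]}'
python3 - <<'E'
from h import *
st=get_state();M=rot(st["orientation"]).as_matrix();print(np.degrees(np.arctan2(M[1,1],M[0,1])),st["force"],st["ft_torque"])
E
```

```text
clock: 5.77
eef_pos: [434.0, 206.5, 158.4]
orientation: [-0.0, 0.511, 0.859, -0.0]
force: [-0.7, -1.0, -7.2]
opening: 0.148
grip_force: 30.0
28.505630647914764 [-0.65326154 -0.95650389 -7.22838465] [ 0.03992256 -0.08832868 -0.32509695]
```

Turning cleanly with low lateral force; continue.

```bash
python3 -m handwheel '{"xyz":[[0,0,0],[0,0,0],[0,0,0],[0,0,0],[0,0,0]],"turn":[-4,-5,-5,-5,-3]}'; python3 -m handwheel '{"xyz":[[0,0,0],[0,0,0],[0,0,0],[0,0,0],[0,0,0]],"turn":[-4,-5,-5,-4,-2]}';python3 - <<'E'
from h import *
st=get_state();M=rot(st["orientation"]).as_matrix();print(np.degrees(np.arctan2(M[1,1],M[0,1])),st["force"],st["ft_torque"])
E
```

```text
clock: 6.18
eef_pos: [433.9, 206.5, 158.4]
orientation: [-0.0, 0.337, 0.942, -0.0]
force: [-0.1, -0.2, -7.0]
opening: 0.148
grip_force: 30.1
clock: 6.6
eef_pos: [433.9, 206.5, 158.4]
orientation: [-0.0, 0.169, 0.986, -0.0]
force: [-0.6, -0.6, -6.5]
opening: 0.146
grip_force: 30.1
70.57501136781516 [-0.58303143 -0.57960458 -6.51456731] [ 0.06193011 -0.08217714 -0.38576896]
```

```bash
python3 -m handwheel '{"xyz":[[0,0,0],[0,0,0],[0,0,0],[0,0,0],[0,0,0]],"turn":[-3,-5,-5,-4,-2]}'; python3 -m handwheel '{"xyz":[[0,0,0],[0,0,0],[0,0,0]],"turn":[0,0,0]}';python3 - <<'E'
from h import *
st=get_state();M=rot(st["orientation"]).as_matrix();print(st["eef_pos"],np.degrees(np.arctan2(M[1,1],M[0,1])),st["force"],st["ft_torque"])
im=capture("wrist"); cv2.imwrite("pics/w3.png",im[:,:,::-1])
E
```

```text
clock: 7.02
eef_pos: [435.0, 207.2, 160.8]
orientation: [0.002, 0.003, 1.0, 0.001]
force: [-1.2, 1.2, 1.4]
opening: 0.144
grip_force: 30.0
clock: 7.27
eef_pos: [435.0, 207.0, 160.3]
orientation: [0.002, 0.005, 1.0, 0.001]
force: [0.5, 0.8, 1.5]
opening: 0.148
grip_force: 30.0
[435.01575357 207.03293336 160.3258455 ] 89.45285539187181 [0.54423624 0.84989949 1.45569383] [ 0.17481795 -0.21855494  0.01016285]
```

View pics/w3.png

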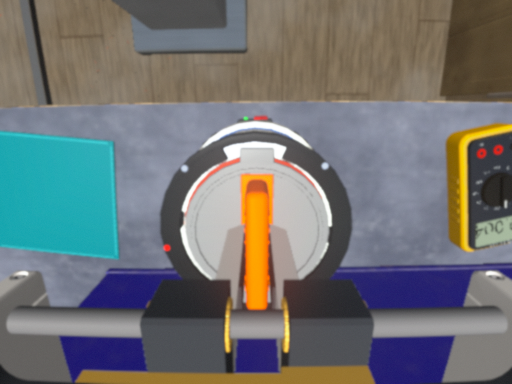

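```bash
python3 -m handwheel '{"xyz":[[0,0,-4],[0,0,-8],[0,0,-15],[0,0,-20],[0,0,-15]],"turn":[0,0,0,0,0]}'; python3 -m handwheel '{"xyz":[[0,-15,0],[-4,-25,0],[-5,-30,0],[-5,-30,0],[0,-30,0]],"turn":[0,0,0,0,0]}'; python3 -m handwheel '{"xyz":[[0,-30,0],[0,-30,10],[0,-25,15],[0,-12,15],[0,0,15]],"turn":[0,0,0,0,0]}'
python3 - <<'E'
from h import *
st=get_state();print(st["eef_pos"])
for n in ["side","wrist","scene"]:
    st=get_state();capture(n); c,T=cam(n,st)
    for t in ["mat","cover_grip","cover_axis"]:
        print(n,t,[(world(n,d["at"],T).round(1).tolist(),round(d["confidence"],2)) for d in landmark_of(n,t)[:2]])
print(get_state()["eef_pos"])
E
```

```text
clock: 7.73
eef_pos: [433.8, 206.4, 222.4]
orientation: [-0.0, 0.005, 1.0, -0.0]
force: [0.1, -0.2, -0.4]
opening: 0.146
grip_force: 30.0
clock: 8.15
eef_pos: [446.9, 75.1, 221.2]
orientation: [-0.0, 0.004, 1.0, -0.0]
force: [-0.7, 0.2, -1.2]
opening: 0.144
grip_force: 30.0
clock: 8.57
eef_pos: [445.7, -23.3, 165.8]
orientation: [-0.0, 0.006, 1.0, -0.001]
force: [0.4, 0.5, -1.5]
opening: 0.146
grip_force: 30.0
[445.70515602 -23.27708276 165.80306974]
side mat [([452.1, -39.1, -2.8], 0.91)]
side cover_grip [([447.5, -24.6, 167.1], 0.89)]
side cover_axis [([448.0, -23.0, 136.2], 0.61)]
wrist mat []
wrist cover_grip [([445.4, -19.6, 173.4], 0.73)]
wrist cover_axis [([445.3, -22.1, 137.6], 0.69)]
scene mat [([445.2, -41.3, 4.1], 0.77), ([446.1, -21.2, 165.6], 0.38)]
scene cover_grip [([446.3, -23.5, 164.4], 0.68)]
scene cover_axis [([444.9, -20.6, 136.6], 0.81)]
[446.24644058 -20.33259568 166.6468037 ]
```

```bash
python3 -m handwheel '{"xyz":[[0,-6,20],[0,0,30],[0,0,35],[0,0,25],[0,0,8]],"turn":[0,0,0,0,0]}'; python3 -m handwheel '{"xyz":[[0,0,0],[0,0,0],[0,0,0]],"turn":[0,0,0]}'
```

```text
clock: 9.58
eef_pos: [442.7, -25.9, 43.8]
orientation: [-0.004, 0.004, 1.0, 0.001]
force: [-0.2, 0.6, -2.0]
opening: 0.148
grip_force: 30.0
clock: 9.83
eef_pos: [447.8, -26.9, 50.3]
orientation: [0.002, 0.004, 1.0, -0.0]
force: [0.9, 0.3, -1.7]
opening: 0.149
grip_force: 30.0
```

```bash
python3 -m handwheel '{"xyz":[[0,0,0],[0,0,4],[0,0,4],[0,0,0],[0,0,0]],"turn":[0,0,0,0,0]}'; python3 -m handwheel '{"xyz":[[0,0,0],[0,0,0],[0,0,0],[0,0,0]],"turn":[0,0,0,0]}'
```

```text
clock: 10.25
eef_pos: [445.7, -26.5, 39.8]
orientation: [-0.0, 0.004, 1.0, 0.0]
force: [0.2, 0.1, -1.7]
opening: 0.15
grip_force: 30.0
clock: 10.58
eef_pos: [446.0, -26.6, 40.1]
orientation: [0.0, 0.004, 1.0, 0.0]
force: [-0.4, -0.0, -1.2]
opening: 0.147
grip_force: 30.0
```

```bash
python3 -m handwheel '{"xyz":[[0,0,2],[0,0,2],[0,0,1],[0,0,1],[0,0,0]],"turn":[0,0,0,0,0]}'; python3 -m handwheel '{"xyz":[[0,0,0],[0,0,0],[0,0,0]],"turn":[0,0,0]}'
```

```text
clock: 11.0
eef_pos: [445.9, -26.6, 33.9]
orientation: [-0.0, 0.004, 1.0, 0.0]
force: [0.2, -0.7, -1.8]
opening: 0.148
grip_force: 30.0
clock: 11.25
eef_pos: [445.9, -26.6, 34.0]
orientation: [0.0, 0.004, 1.0, 0.0]
force: [-0.7, 0.6, -1.4]
opening: 0.148
grip_force: 30.0
```

```bash
python3 -m handwheel '{"xyz":[[0,0,0.7],[0,0,0],[0,0,0]],"turn":[0,0,0]}'; python3 -m handwheel '{"xyz":[[0,0,0.7],[0,0,0],[0,0,0]],"turn":[0,0,0]}';  python3 -m handwheel '{"xyz":[[0,0,0.7],[0,0,0],[0,0,0]],"turn":[0,0,0]}'
```

```text
clock: 11.5
eef_pos: [446.1, -26.6, 33.9]
orientation: [0.0, 0.004, 1.0, -0.0]
force: [-1.9, 0.2, 2.3]
opening: 0.146
grip_force: 30.0
clock: 11.75
eef_pos: [446.1, -26.6, 33.8]
orientation: [0.0, 0.004, 1.0, -0.0]
force: [-2.8, 0.2, 6.8]
opening: 0.146
grip_force: 30.0
clock: 12.0
eef_pos: [446.1, -26.6, 33.8]
orientation: [0.0, 0.004, 1.0, -0.0]
force: [-4.6, 1.1, 11.3]
opening: 0.146
grip_force: 30.0
```

```bash
python3 -m handwheel '{"xyz":[[0,0,-1.2],[0,0,0],[0,0,0],[0,0,0],[0,0,0]],"turn":[0,0,0,0,0]}' 0.45; python3 -m handwheel '{"xyz":[[0,0,0],[0,0,-8],[0,0,-25],[0,0,-40],[0,0,-40]],"turn":[0,0,0,0,0]}'; python3 -m handwheel '{"xyz":[[0,25,-40],[0,35,-40],[0,40,-20],[3,40,0],[3,40,0]],"turn":[0,0,0,0,0]}';  python3 -m handwheel '{"xyz":[[3,30,0],[3,15,0],[0,0,0],[0,0,0],[0,0,0]],"turn":[0,0,0,0,0]}'
python3 - <<'E'
from h import *
st=get_state();print(st["eef_pos"],st["opening"])
for n in ["wrist","scene","side"]:
    st=get_state();im=capture(n); c,T=cam(n,st); cv2.imwrite(f"pics/{n}4.png",im[:,:,::-1])
    for t in ["cover_axis","cartridge_grip","collar_seat"]:
        print(n,t,[(world(n,d["at"],T).round(1).tolist(),round(d["confidence"],2)) for d in landmark_of(n,t)[:2]])
E
```

```text
clock: 12.42
eef_pos: [445.8, -26.6, 32.8]
orientation: [-0.0, 0.004, 1.0, 0.0]
force: [-0.0, 0.6, 0.7]
opening: 0.443
grip_force: 0.0
clock: 12.83
eef_pos: [444.7, -26.3, 146.7]
orientation: [-0.002, 0.004, 1.0, 0.0]
force: [1.5, -0.4, -0.2]
opening: 0.452
grip_force: 0.0
clock: 13.25
eef_pos: [442.2, 141.8, 234.7]
orientation: [0.003, 0.005, 1.0, 0.001]
force: [0.5, 0.3, -0.3]
opening: 0.453
grip_force: 0.0
clock: 13.67
eef_pos: [435.9, 184.6, 231.8]
orientation: [0.0, 0.005, 1.0, -0.0]
force: [0.6, -0.2, 0.4]
opening: 0.448
grip_force: 0.0
[435.90837617 184.56913886 231.75460786] 0.44847515370281266
wrist cover_axis [([446.5, -29.5, 5.4], 0.66)]
wrist cartridge_grip [([432.6, 203.7, 109.4], 0.71)]
wrist collar_seat []
scene cover_axis [([447.8, -24.4, 2.0], 0.59)]
scene cartridge_grip [([435.4, 205.3, 126.6], 0.45), ([438.0, 206.2, 105.2], 0.39)]
scene collar_seat [([435.4, 201.5, 123.1], 0.62)]
side cover_axis [([445.5, -27.7, 4.9], 0.97)]
side cartridge_grip []
side collar_seat [([433.3, 205.8, 127.9], 0.68)]
```

View pics/wrist4.png

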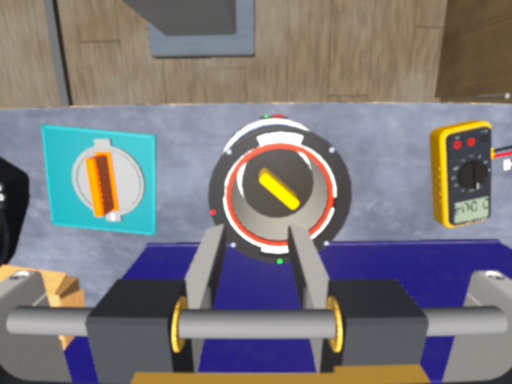

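Cover lies on the mat at (100,180). The yellow rib runs obliquely from about (262,172) to (297,206); measure its angle.

Run:
```python
from h import *
st=get_state(); c,T=cam("wrist",st); im=cv2.imread("pics/wrist4.png")[:,:,::-1].astype(int);r,g,b=im[...,0],im[...,1],im[...,2]
m=((r>150)&(g>120)&(b<100)).astype(np.uint8); m[:150]=0;m[225:]=0;m[:,:235]=0;m[:,325:]=0
rr=cv2.minAreaRect(max(cv2.findContours(m,0,1)[0],key=cv2.contourArea)); P=atz(c,T,cv2.boxPoints(rr),117); print(st["eef_pos"],rr,P.round(1),P.mean(0))
for e in (P[1]-P[0],P[2]-P[1]): print(np.linalg.norm(e),np.degrees(np.arctan2(e[1],e[0])))
```

```text
[435.81558547 185.21369227 231.49946653] ((278.3999938964844, 189.20001220703125), (51.629451751708984, 15.402064323425293), 40.601295471191406) [[417.5 182.9 117. ]
 [405.8 192.9 117. ]
 [440.9 232.8 117. ]
 [453.5 222.9 117. ]] [429.45179142 207.85274007 117.        ]
15.41528331820468 139.51567865582064
53.15881683047738 48.677049304692176
```

Run:
```python
from h import *
st=get_state();print(st["joint_pos"],st["clock"])
```

```text
[ 2.82052899e-01 -8.56068360e-02  1.52986803e+00 -1.37169927e-05
  1.69726139e+00 -1.27985349e+00] 14.2667
```

```bash
python3 -m handwheel '{"xyz":[[4,10,0],[0,11.3,0],[0,0,0],[0,0,0],[0,0,0]],"turn":[0,0,-7,-7,-7]}'; python3 -m handwheel '{"xyz":[[0,0,0],[0,0,0],[0,0,0],[0,0,0],[0,0,0]],"turn":[-7,-7,-7,-7,0]}';  python3 -m handwheel '{"xyz":[[0,0,0],[0,0,0],[0,0,0]],"turn":[0,0,0]}'
python3 - <<'E'
from h import *
st=get_state();M=rot(st["orientation"]).as_matrix();print(st["eef_pos"],np.degrees(np.arctan2(M[1,1],M[0,1])))
im=capture("wrist"); c,T=cam("wrist",st); cv2.imwrite(f"pics/w5.png",im[:,:,::-1])
for t in ["cartridge_grip","collar_seat"]:
        print(t,[(world("wrist",d["at"],T).round(1).tolist(),round(d["confidence"],2)) for d in landmark_of("wrist",t)[:2]])
im=im.astype(int);r,g,b=im[...,0],im[...,1],im[...,2]
m=((r>150)&(g>120)&(b<100)).astype(np.uint8); m[:100]=0;m[300:]=0;m[:,:200]=0;m[:,325:]=0
rr=cv2.minAreaRect(max(cv2.findContours(m,0,1)[0],key=cv2.contourArea)); P=atz(c,T,cv2.boxPoints(rr),117); print(rr,P.round(1),P.mean(0))
print(proj(c,T,[st["eef_pos"]*[1,1,0]+[0,0,z] for z in (117,)]))
E
```

```text
clock: 14.68
eef_pos: [431.7, 208.0, 231.5]
orientation: [0.0, -0.182, 0.983, 0.0]
force: [-1.1, 0.0, 0.5]
opening: 0.449
grip_force: 0.0
clock: 15.1
eef_pos: [431.8, 207.8, 231.5]
orientation: [0.0, -0.412, 0.911, 0.0]
force: [-0.6, 0.1, 0.6]
opening: 0.448
grip_force: 0.0
clock: 15.35
eef_pos: [431.9, 207.0, 231.5]
orientation: [0.0, -0.41, 0.912, 0.0]
force: [-0.2, 0.2, -0.4]
opening: 0.449
grip_force: 0.0
[431.88264206 207.02776835 231.47724391] 138.425605696169
cartridge_grip [([431.9, 209.5, 106.7], 0.75)]
collar_seat []
((257.0, 193.0), (52.0, 12.0), 90.0) [[416.5 181.2 117. ]
 [407.6 189.  117. ]
 [443.8 230.3 117. ]
 [453.1 222.  117. ]] [430.24849757 205.62145765 117.        ]
[[256.71484554 195.73214824]]
```

View pics/w5.png

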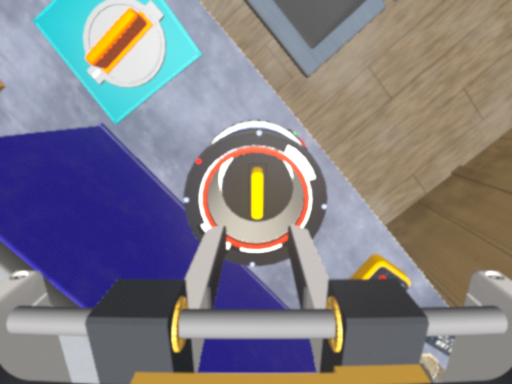

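```bash
python3 -m handwheel '{"xyz":[[0,0,15],[0,0,20],[0,0,20],[0,0,10],[0,0,0]],"turn":[0,0,0,0,0]}'; python3 -m handwheel '{"xyz":[[0,0,10],[0,0,15],[0,0,15],[0,0,8],[0,0,0]],"turn":[0,0,0,0,0]}';  python3 -m handwheel '{"xyz":[[0,0,0],[0,0,0],[0,0,0]],"turn":[0,0,0]}'
```

```text
clock: 15.92
eef_pos: [430.4, 206.0, 163.6]
orientation: [-0.003, -0.41, 0.912, 0.0]
force: [-0.2, 0.5, 0.2]
opening: 0.45
grip_force: 0.0
clock: 16.33
eef_pos: [431.2, 206.4, 117.1]
orientation: [-0.001, -0.411, 0.912, 0.0]
force: [0.1, 0.3, 0.1]
opening: 0.452
grip_force: 0.0
clock: 16.58
eef_pos: [432.8, 206.9, 119.8]
orientation: [0.001, -0.411, 0.912, -0.0]
force: [0.0, -1.3, 0.6]
opening: 0.45
grip_force: 0.0
```

```bash
python3 -m handwheel '{"xyz":[[0,0,6],[0,0,6],[0,0,0],[0,0,0],[0,0,0]],"turn":[0,0,0,0,0]}'; python3 -m handwheel '{"xyz":[[0,0,0],[0,0,0],[0,0,0],[0,0,0],[0,0,0]],"turn":[0,0,0,0,0]}' 0;  python3 -m handwheel '{"xyz":[[0,0,0],[0,0,0],[0,0,0],[0,0,0],[0,0,0]],"turn":[0,0,0,0,0]}'
```

```text
clock: 17.0
eef_pos: [431.9, 206.6, 106.3]
orientation: [-0.0, -0.411, 0.912, -0.0]
force: [0.1, -0.9, -0.3]
opening: 0.45
grip_force: 0.0
clock: 17.42
eef_pos: [432.0, 206.7, 106.6]
orientation: [0.0, -0.411, 0.912, 0.0]
force: [-2.1, 1.3, 1.1]
opening: 0.134
grip_force: 0.7
clock: 17.83
eef_pos: [431.9, 206.7, 106.6]
orientation: [0.0, -0.411, 0.912, 0.0]
force: [0.1, -0.7, -0.2]
opening: 0.126
grip_force: 30.0
```

```bash
python3 -m handwheel '{"xyz":[[0,0,-5],[0,0,-12],[0,0,-20],[0,0,-25],[0,0,-25]],"turn":[0,0,0,0,0]}'; python3 -m handwheel '{"xyz":[[0,0,-25],[0,0,-15],[0,0,-6],[0,0,0],[0,0,0]],"turn":[0,0,0,0,0]}';  python3 -m handwheel '{"xyz":[[0,0,0],[0,0,0],[0,0,0],[0,0,0],[0,0,0]],"turn":[7,7,7,7,7]}'; python3 -m handwheel '{"xyz":[[0,0,0],[0,0,0],[0,0,0],[0,0,0]],"turn":[7,7,0,0]}'
python3 - <<'E'
from h import *
st=get_state();M=rot(st["orientation"]).as_matrix();print(st["eef_pos"],np.degrees(np.arctan2(M[1,1],M[0,1])),st["joint_pos"])
for n in ["scene","side"]:
    capture(n); c,T=cam(n)
    for t in ["cartridge_grip","carton","cover_grip"]:
        print(n,t,[(world(n,d["at"],T).round(1).tolist(),round(d["confidence"],2)) for d in landmark_of(n,t)[:2]])
E
```

```text
clock: 18.25
eef_pos: [431.7, 206.5, 194.9]
orientation: [-0.0, -0.411, 0.912, -0.0]
force: [-0.1, 0.1, -1.5]
opening: 0.125
grip_force: 30.0
clock: 18.67
eef_pos: [431.8, 206.6, 239.3]
orientation: [-0.0, -0.411, 0.912, -0.0]
force: [-0.0, -0.3, -0.8]
opening: 0.125
grip_force: 30.0
clock: 19.08
eef_pos: [431.1, 206.3, 237.2]
orientation: [-0.002, -0.114, 0.993, -0.0]
force: [0.1, -0.1, -0.8]
opening: 0.127
grip_force: 30.0
clock: 19.42
eef_pos: [431.3, 206.4, 237.8]
orientation: [-0.001, 0.003, 1.0, -0.001]
force: [-0.1, 0.1, -1.2]
opening: 0.127
grip_force: 30.0
[431.3095351  206.39075663 237.84636351] 89.67614404702641 [ 3.27723214e-01 -7.37637169e-02  1.50638377e+00 -8.31917183e-05
  1.71207108e+00 -1.23743076e+00]
scene cartridge_grip [([435.8, 208.7, 239.8], 0.77)]
scene carton [([662.2, -181.0, -0.4], 0.82)]
scene cover_grip [([445.5, -27.5, 32.3], 0.92)]
side cartridge_grip [([433.9, 206.6, 242.2], 0.91)]
side carton [([403.3, -352.3, -0.6], 0.64), ([666.1, -185.9, -0.4], 0.57)]
side cover_grip [([450.4, -28.5, 34.5], 0.66)]
```

```bash
python3 -m handwheel '{"xyz":[[0,-12,0],[0,-22,0],[0,-30,0],[0,-30,0],[0,-30,0]],"turn":[0,0,0,0,0]}'; python3 -m handwheel '{"xyz":[[0,-30,0],[0,-30,0],[0,-30,0],[0,-30,0],[0,-30,0]],"turn":[0,0,0,0,0]}';  python3 -m handwheel '{"xyz":[[0,-30,0],[-10,-25,0],[-20,-20,0],[-25,-20,0],[-28,-10,0]],"turn":[0,0,0,0,0]}'; python3 -m handwheel '{"xyz":[[-30,0,0],[-30,0,0],[-30,0,0],[-20,0,0],[-10,0,0]],"turn":[0,0,0,0,0]}';  python3 -m handwheel '{"xyz":[[0,0,0],[0,0,0],[0,0,0],[0,0,0]],"turn":[0,0,0,0]}'
```

```text
clock: 20.23
eef_pos: [430.5, 80.9, 239.6]
orientation: [0.0, 0.004, 1.0, -0.0]
force: [0.9, -1.1, -1.6]
opening: 0.127
grip_force: 30.0
clock: 20.65
eef_pos: [428.9, -69.4, 239.8]
orientation: [0.0, 0.004, 1.0, -0.0]
force: [-0.5, 0.0, -1.0]
opening: 0.124
grip_force: 30.0
clock: 21.07
eef_pos: [511.3, -176.4, 239.9]
orientation: [0.0, 0.006, 1.0, -0.001]
force: [0.5, 1.4, -0.9]
opening: 0.125
grip_force: 30.0
clock: 21.48
eef_pos: [633.2, -174.9, 238.2]
orientation: [-0.0, 0.004, 1.0, 0.0]
force: [-1.4, -0.4, -2.0]
opening: 0.126
grip_force: 30.0
clock: 21.82
eef_pos: [630.8, -174.5, 240.1]
orientation: [0.0, 0.005, 1.0, -0.0]
force: [0.2, -1.7, -0.4]
opening: 0.127
grip_force: 30.0
```

```bash
python3 -m handwheel '{"xyz":[[-16,-5,0],[-17,-5,10],[0,0,20],[0,0,25],[0,0,20]],"turn":[0,0,0,0,0]}'; python3 -m handwheel '{"xyz":[[0,0,10],[0,0,0],[0,0,0],[0,0,0],[0,0,0]],"turn":[0,0,0,0,0]}'
python3 - <<'E'
from h import *
st=get_state();print(st["eef_pos"])
ims=[]
for n in ["scene","side","wrist"]:
    st=get_state();im=capture(n); c,T=cam(n,st); u=proj(c,T,[663,-184,60])[0].astype(int)
    if n!="wrist":
        x0=min(max(u[0]-60,0),392); y0=max(u[1]-60,0); ims.append(cv2.resize(im[y0:y0+120,x0:x0+120],(400,400)))
    for t in ["cartridge_grip","carton"]:
        print(n,t,[(world(n,d["at"],T).round(1).tolist(),round(d["confidence"],2)) for d in landmark_of(n,t)[:2]])
cv2.imwrite("pics/p6.png",np.hstack(ims)[:,:,::-1])
E
```

```text
clock: 22.23
eef_pos: [663.9, -184.7, 163.8]
orientation: [0.0, 0.005, 1.0, -0.0]
force: [-0.2, 0.7, -1.2]
opening: 0.128
grip_force: 30.0
clock: 22.65
eef_pos: [665.5, -184.8, 157.3]
orientation: [0.002, 0.004, 1.0, -0.001]
force: [0.1, -0.5, 0.1]
opening: 0.126
grip_force: 30.0
[ 665.47168939 -184.77259211  157.29917141]
scene cartridge_grip [([670.6, -182.6, 156.9], 0.78)]
scene carton [([661.8, -179.6, 1.7], 0.63), ([443.5, -26.6, 4.6], 0.62)]
side cartridge_grip [([665.7, -188.5, 158.9], 0.94), ([440.3, 468.0, 4.3], 0.2)]
side carton [([662.9, -185.3, 1.1], 0.85), ([404.1, -355.5, 1.2], 0.33)]
wrist cartridge_grip [([668.6, -184.9, 155.5], 0.8)]
wrist carton []
```

View pics/p6.png

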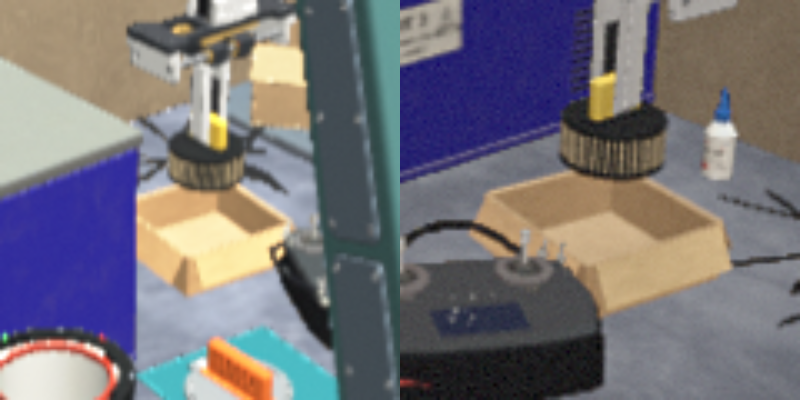

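```bash
python3 -m handwheel '{"xyz":[[4,1,10],[0,0,20],[0,0,20],[0,0,15],[0,0,5]],"turn":[0,0,0,0,0]}'; python3 -m handwheel '{"xyz":[[0,0,0],[0,0,0],[0,0,0],[0,0,0],[0,0,0]],"turn":[0,0,0,0,0]}'; python3 -m handwheel '{"xyz":[[0,0,0],[0,0,0],[0,0,0]],"turn":[0,0,0]}'
```

```text
clock: 23.52
eef_pos: [658.8, -182.7, 80.8]
orientation: [-0.003, 0.004, 1.0, 0.001]
force: [-0.4, 0.1, -2.5]
opening: 0.126
grip_force: 30.0
clock: 23.93
eef_pos: [661.4, -183.6, 86.2]
orientation: [0.001, 0.004, 1.0, -0.0]
force: [-0.3, -0.2, -1.3]
opening: 0.127
grip_force: 30.0
clock: 24.18
eef_pos: [660.7, -183.4, 84.9]
orientation: [0.0, 0.004, 1.0, -0.0]
force: [-0.1, 0.5, -1.3]
opening: 0.125
grip_force: 30.0
```

```bash
python3 -m handwheel '{"xyz":[[0,0,4],[0,0,5],[0,0,4],[0,0,3],[0,0,1]],"turn":[0,0,0,0,0]}'; python3 -m handwheel '{"xyz":[[0,0,0],[0,0,0],[0,0,0],[0,0,0],[0,0,0]],"turn":[0,0,0,0,0]}'; python3 -m handwheel '{"xyz":[[0,0,1],[0,0,0.7],[0,0,0],[0,0,0]],"turn":[0,0,0,0]}'; python3 -m handwheel '{"xyz":[[0,0,0.7],[0,0,0],[0,0,0]],"turn":[0,0,0]}'
```

```text
clock: 24.6
eef_pos: [659.9, -183.1, 66.1]
orientation: [-0.001, 0.004, 1.0, 0.0]
force: [-0.3, -0.5, -0.8]
opening: 0.122
grip_force: 30.0
clock: 25.02
eef_pos: [660.8, -183.4, 67.9]
orientation: [0.0, 0.004, 1.0, -0.0]
force: [-0.5, 0.5, -0.4]
opening: 0.125
grip_force: 30.0
clock: 25.35
eef_pos: [660.5, -183.3, 65.7]
orientation: [-0.0, 0.004, 1.0, 0.0]
force: [-0.3, 0.6, -0.9]
opening: 0.124
grip_force: 30.0
clock: 25.6
eef_pos: [660.6, -183.4, 65.1]
orientation: [-0.0, 0.004, 1.0, 0.0]
force: [0.5, 0.8, -1.2]
opening: 0.126
grip_force: 30.0
```

```bash
python3 -m handwheel '{"xyz":[[0,0,0.6],[0,0,0],[0,0,0]],"turn":[0,0,0]}'; python3 -m handwheel '{"xyz":[[0,0,0.6],[0,0,0],[0,0,0]],"turn":[0,0,0]}'; python3 -m handwheel '{"xyz":[[0,0,0.5],[0,0,0],[0,0,0]],"turn":[0,0,0]}'
```

```text
clock: 25.85
eef_pos: [660.7, -183.4, 64.7]
orientation: [0.0, 0.004, 1.0, -0.0]
force: [-0.6, -0.2, -1.4]
opening: 0.123
grip_force: 30.0
clock: 26.1
eef_pos: [660.7, -183.4, 64.6]
orientation: [0.0, 0.004, 1.0, -0.0]
force: [-1.5, 0.7, 3.2]
opening: 0.123
grip_force: 30.0
clock: 26.35
eef_pos: [660.7, -183.4, 64.7]
orientation: [0.0, 0.004, 1.0, -0.0]
force: [-2.4, 1.3, 4.6]
opening: 0.126
grip_force: 30.0
```

Floor contact; release and retreat.

```bash
python3 -m handwheel '{"xyz":[[0,0,-0.7],[0,0,0],[0,0,0],[0,0,0],[0,0,0]],"turn":[0,0,0,0,0]}' 0.45; python3 -m handwheel '{"xyz":[[0,0,0],[0,0,-5],[0,0,-15],[0,0,-25],[0,0,-30]],"turn":[0,0,0,0,0]}'; python3 -m handwheel '{"xyz":[[0,0,-30],[0,0,-30],[0,0,-15],[0,0,0],[0,0,0]],"turn":[0,0,0,0,0]}'; python3 -m handwheel '{"xyz":[[0,0,0],[0,0,0],[0,0,0],[0,0,0],[0,0,0]],"turn":[0,0,0,0,0]}'
python3 - <<'E'
from h import *
ims=[]
for n in ["scene","side"]:
    st=get_state();im=capture(n); c,T=cam(n,st); u=proj(c,T,[663,-184,60])[0].astype(int)
    x0=min(max(u[0]-60,0),392); y0=max(u[1]-60,0); ims.append(cv2.resize(im[y0:y0+120,x0:x0+120],(400,400)))
    for t in ["cartridge_grip","carton","cover_grip","multimeter","screwdriver_red"]:
        print(n,t,[(world(n,d["at"],T).round(1).tolist(),round(d["confidence"],2)) for d in landmark_of(n,t)[:1]])
cv2.imwrite("pics/p7.png",np.hstack(ims)[:,:,::-1])
E
```

```text
clock: 26.77
eef_pos: [660.5, -183.3, 63.6]
orientation: [-0.0, 0.004, 1.0, 0.0]
force: [-0.5, 0.4, -0.2]
opening: 0.433
grip_force: 0.0
clock: 27.18
eef_pos: [659.3, -182.9, 137.6]
orientation: [-0.002, 0.004, 1.0, 0.001]
force: [0.3, 0.2, -0.4]
opening: 0.449
grip_force: 0.0
clock: 27.6
eef_pos: [661.1, -183.5, 215.5]
orientation: [0.001, 0.004, 1.0, -0.001]
force: [-0.5, -0.2, -0.9]
opening: 0.451
grip_force: 0.0
clock: 28.02
eef_pos: [660.3, -183.3, 212.9]
orientation: [-0.001, 0.004, 1.0, 0.0]
force: [0.3, -0.5, 0.8]
opening: 0.447
grip_force: 0.0
scene cartridge_grip [([664.5, -180.9, 63.7], 0.62)]
scene carton []
scene cover_grip [([443.8, -25.4, 31.6], 0.85)]
scene multimeter [([440.2, 468.6, -0.9], 0.66)]
scene screwdriver_red [([661.3, -184.5, -0.9], 0.41)]
side cartridge_grip [([660.3, -185.7, 69.3], 0.66)]
side carton [([665.3, -187.6, -1.8], 0.97)]
side cover_grip []
side multimeter [([438.9, 469.6, 2.1], 0.86)]
side screwdriver_red [([405.4, -353.9, -0.9], 0.93)]
```

View pics/p7.png

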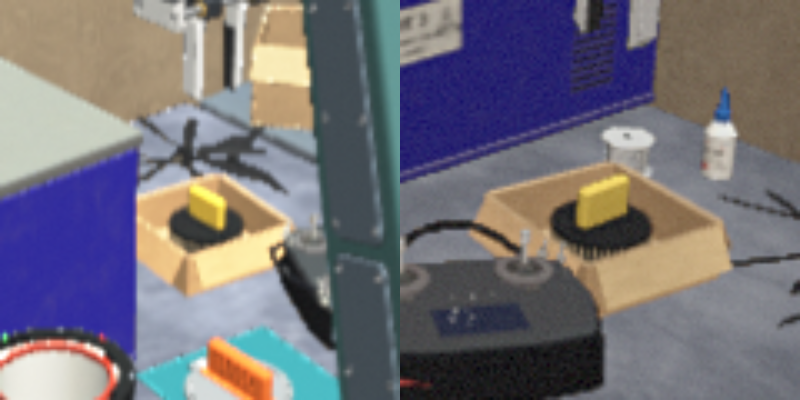

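The cartridge stands upright in the carton, the cover is on the mat, and the gripper is clear.

```bash
python3 -c "
from bench import *
print(job_done())"
```

```text
the job is handed in; nothing more can be done
None
```

The job is handed in, though the hand-in returned no verdict: the cover lies grip-up on the teal mat, the cartridge stands upright in the carton, both are released, and the multimeter and red screwdriver were not moved.

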